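Load the long columns into the column oven by way of a V-rest

ROBOT

A 6-joint arm with a two-finger parallel gripper is mounted at the origin on the work surface. World frame = base frame: x ahead of the robot, y to its left, z up, the work surface at z = 0. Lengths are in m, angles in rad, forces in N, time in s.
With the tool pointing down it reaches from about 0.275 to 0.875 m from the base axis. Payload 12.5 kg.
Tool frame: the origin (TCP) lies at the very end of the fingers, on their centre line; the grasp point (between the pads) lies 19 mm behind it; z points along the fingers, y is the line along which they close (so a half turn about z gives the same grasp; the last joint's range is limited). The gripper opens to 85 mm and grips with 20 to 120 N. Pads are 22 mm wide; open, the fingers measure 114 mm over their backs; the gripper's body (76 mm by 85 mm) begins 54 mm behind the grasp point. The pads swing forward as they close: fully open they stand 13 mm farther back than shut.
Start: joints at [-0.085, 0.351, 1.652, -0, 1.139, -0.085], TCP at [0.55, 0, 0.231] pointing down, gripper open.
Joint ranges: [-2.75, 2.75], [-0.79, 2.1], [0.01, 2.65], [-1.57, 4.71], [0.07, 3.14], [-2.87, 2.87]. Speed limits (rad/s): [2.22, 2.22, 2.79, 3.14, 3.14, 3.14].

INTERFACE

Orientations are given as a 3x3 rotation matrix whose columns are the frame's x, y, z axes.
In Python, from bench import manip gives the robot as it stands. Calls block until the motion is done:
- manip.move_ptp(position, orientation): joint-space move of the TCP to a pose.
- manip.move_l(position, attitude=None, max_speed=0.15): straight line of the TCP; attitude=None keeps the orientation; max_speed is the mean speed in m/s.
- manip.move_j(angles): joint-space move.
- manip.set_gripper(opening, effort=None): opening from 0.0 (shut) to 1.0 (fully open); effort is the grip in N (None keeps the last); returns when the fingers have stopped.
- manip.dwell(seconds).
- manip.inverse_kinematics(position, orientation): joint angles nearest the present ones, or None.
- manip.grab_frame(name): name is "scene" or "side" or "wrist"; returns (picture, depth): 400x640x3 uint8, red, green, blue; 400x640 float32, m along the optical axis (not along the pixel's ray), 0 where there is no reading.
- manip.get_calibration(name): a dict with "camera_matrix" (3x3 intrinsics, pixels), "R" (3x3) and "t" (3): a world point X has camera coordinates R X + t. Camera axes: x right, y down, z forward; pixel columns grow to the right and rows downward; lengths in m; the calibration is good to about 2 mm. A picture is of the moment at which its call begins: read the wrist's pose just before it. get_calibration takes no time and is no camera call; for the wrist camera it gives the pose at the moment of the call.
A pose or a line that the arm cannot do raises manip.Unreachable and nothing moves.
- manip.sign_off(): hands the job in, once; it reports no verdict.
Trained networks look in the newest picture that a camera, given by its name, has taken for a name from the list of things; names that differ only in an ending like _2 or _b are one class to them, and where a whole thing is asked for, a point or a joint stands for the part that bears it (a point fixed in the world has none). Each returns a list of dicts, best first, with "confidence" (0 to 1); they miss things now and then, are a little off and sometimes report something else, mostly with a low value. They report only what shows in the picture. A call takes as long as a camera call. They do not tell look-alikes from the thing itself.
- manip.look_for(camera, name): "at" ([x, y, z] in m, in world coordinates, good to about 4 mm: the middle of the surface that is visible of it).
Readings, each from a call of its own:
- manip.current_time(): time.
- manip.current_qpos(): joint angles.
- manip.current_joint_vel(): joint speeds.
- manip.current_joint_torque(): joint torques, N m.
- manip.current_ee_pos(): TCP position.
- manip.current_tcp_rot(): TCP orientation.
- manip.current_force(): force on the tool from outside, world axes, zero at the start.
- manip.current_ft_torque(): the same for the moment, N m.
- manip.current_grip_width(): opening from 0.0 (shut) to 1.0 (fully open).
Only numpy, scipy, OpenCV 4.12 (cv2) and the standard library are available. Lean on these libraries where they do the work, as an engineer would, in place of code of your own. Each camera call takes 0.05 s, during which the arm holds its last target. There are 200 camera calls.

TASK

Load the column oven for the next run: pick every long (160 mm) column from the rack, leaving the shorter ones there, and set the long ones down in the sloping V-rest, one to a groove with the foot on the stop, and let go, so that they can be re-gripped by the side. Once all the long ones rest there together, move each from the V-rest into a slot of the fully pulled-out tray, lying in the V and centred along the slot. With all of them lying in the tray and let go, slide the tray fully shut; do not disturb the shorter columns or the other things on the bench.

Things in the scene. Friction and masses are not known exactly. Their poses are not given: they have to be found in the camera images.
- col_a_mid (a point): centre of a LONG column: a steel rod 160 mm long, 14 mm round, its last 24 mm at each end a dark hexagonal fitting 14 mm across flats (16 mm across corners); both ends alike; its z axis runs along the rod; about 110 g. It starts upright in a well of the rack, standing up 120 mm out of it. Two or three of the long columns are present (None if absent)
- col_b_mid (a point): centre of a LONG column: a steel rod 160 mm long, 14 mm round, its last 24 mm at each end a dark hexagonal fitting 14 mm across flats (16 mm across corners); both ends alike; its z axis runs along the rod; about 110 g. It starts upright in a well of the rack, standing up 120 mm out of it. Two or three of the long columns are present (None if absent)
- col_c_mid (a point): centre of a LONG column: a steel rod 160 mm long, 14 mm round, its last 24 mm at each end a dark hexagonal fitting 14 mm across flats (16 mm across corners); both ends alike; its z axis runs along the rod; about 110 g. It starts upright in a well of the rack, standing up 120 mm out of it. Two or three of the long columns are present (None if absent)
- short_a_mid (a point): centre of a SHORTER look-alike column, 130 mm long, else the same as the long ones (z axis along the rod); it stands in the same rack, 90 mm out of it, and stays there
- short_b_mid (a point): centre of a SHORTER look-alike column, 105 mm long, else the same as the long ones (z axis along the rod); it stands in the same rack, 65 mm out of it, and stays there
- rack: white storage rack, fixed block 125 mm (its x) by 190 mm (its y) by 50 mm high; origin at the centre of its underside. Six square wells 18 mm wide and 40 mm deep in two rows (x = -32 and +32 mm) of three (y = -64, 0, +64 mm); which column stands in which well varies, at least one is empty
- vrest: aluminium V-rest, loose, 1.6 kg: base 135 x 176 x 10 mm; origin on its underside, below the middle groove's point, 6 mm from the base's centre; x axis level towards its low side (roughly away from the robot). Three parallel V-grooves, 60 mm apart along its y, slope 50 degrees down towards x to a stop plate. Two posts 100 mm high at the high end, 76 mm either side of the middle
- groove0 (a point): centre of a 160 mm column lying in groove 0 of the V-rest with its foot on the stop; 85 mm above the table; the x axis runs along the groove, down the slope, z is square to it and up. The groove is two pairs of 12 mm wide V prongs, centred 38 mm up the slope and 42 mm down the slope from this point, their tops level with the column's axis; between them is free room for fingers, 30 mm deep below the axis there; the stop is 80 mm down the slope
- groove1 (a point): centre of a 160 mm column lying in groove 1 of the V-rest with its foot on the stop; 85 mm above the table; the x axis runs along the groove, down the slope, z is square to it and up. The groove is two pairs of 12 mm wide V prongs, centred 38 mm up the slope and 42 mm down the slope from this point, their tops level with the column's axis; between them is free room for fingers, 30 mm deep below the axis there; the stop is 80 mm down the slope
- groove2 (a point): centre of a 160 mm column lying in groove 2 of the V-rest with its foot on the stop; 85 mm above the table; the x axis runs along the groove, down the slope, z is square to it and up. The groove is two pairs of 12 mm wide V prongs, centred 38 mm up the slope and 42 mm down the slope from this point, their tops level with the column's axis; between them is free room for fingers, 30 mm deep below the axis there; the stop is 80 mm down the slope
- slot0 (a point): where the centre of a column lies in V-slot 0 of the sliding tray, moving with the tray; x axis along the slot, level, from the robot side into the oven; slots 60 mm apart, this point 31 mm above the tray floor and 55 mm above the table. The slot is two pairs of 12 mm wide V prongs 40 mm either side of this point, tops level with the column's axis; free room for fingers between; the tray's front panel rises to 48 mm above the table, 95 mm nearer the robot than this point
- slot1 (a point): where the centre of a column lies in V-slot 1 of the sliding tray, moving with the tray; x axis along the slot, level, from the robot side into the oven; slots 60 mm apart, this point 31 mm above the tray floor and 55 mm above the table. The slot is two pairs of 12 mm wide V prongs 40 mm either side of this point, tops level with the column's axis; free room for fingers between; the tray's front panel rises to 48 mm above the table, 95 mm nearer the robot than this point
- slot2 (a point): where the centre of a column lies in V-slot 2 of the sliding tray, moving with the tray; x axis along the slot, level, from the robot side into the oven; slots 60 mm apart, this point 31 mm above the tray floor and 55 mm above the table. The slot is two pairs of 12 mm wide V prongs 40 mm either side of this point, tops level with the column's axis; free room for fingers between; the tray's front panel rises to 48 mm above the table, 95 mm nearer the robot than this point
- tray_post (a point): grip point on the upright round steel handle post of the tray, 16 mm thick, 20 mm below its top (this point is 80 mm above the table); x axis points into the oven. It stands 66 mm in front of the tray's front, so 66 mm in front of the oven's face when shut. The tray slides 190 mm straight out along -x of this point, with about 2 N of friction
- tray (a joint): how far the tray is out of the oven, m: 0 fully shut, 0.19 fully out. The slots are only reachable with it fully out (then their centres are 95 mm in front of the oven's face; the oven is a white box 360 mm wide, 270 mm deep, 130 mm high with a clear window in its top)
- solvent: bystander: glass solvent bottle, 90 mm across, 200 mm tall; origin at the centre of its underside
- jar: bystander: small amber jar, 60 mm across, 85 mm tall; origin at the centre of its underside
- vialbox: bystander: open cardboard box 60 x 90 x 35 mm; origin at the centre of its underside
Not all that is in view belongs to the job. Leave any blue look-alike of the part that bears col_c_mid alone. What is shaped like the part that bears col_b_mid but purple is not meant.

How it is judged:
By the outcome, as a careful person would: the job done as asked, in the order asked, and still so for the second after the job is handed in, with the robot touching nothing.
Of col_a, col_b, col_c only 2 to 3 are there at a start; the rules pass over those that are not, and their reading is None.
At some moment in a run one of vrest may be knocked a few centimetres aside while the robot is not near it.
It also fails if it takes over 210 s, if anything falls off the work surface, if the arm or the gripper's body presses on something with over 40 N, if the wrist force passes 120 N, or if a joint passes its speed limit or range.

## Working session

There is one attempt and no reset: what is moved stays moved. The work goes in short steps, each a Python script; the robot and the scene stay as the last script left them, time stands still between calls to the robot, and variables do not carry over. Pictures are saved under pics/ and viewed, on a budget of 14 in all, crops included, one or two more only if the job needs it, and the job is handed in when it is done.

```bash
mkdir -p pics; ls; cat > h.py <<'E'
import numpy as np, cv2
from bench import manip as m
def world(cam,u,v,d,c=None):
    c=c or m.get_calibration(cam);K=c["camera_matrix"]
    u,v,d=map(np.asarray,(u,v,d))
    p=np.stack([(u-K[0,2])/K[0,0]*d,(v-K[1,2])/K[1,1]*d,d],-1)
    return (p-c["t"])@c["R"]
def proj(X,c):
    p=np.asarray(X)@c["R"].T+c["t"]; q=p@c["camera_matrix"].T
    return q[...,:2]/q[...,2:]
def cloud(cam):
    c=m.get_calibration(cam);im,d=m.grab_frame(cam)
    v,u=np.mgrid[:400,:640]
    return im,d,world(cam,u,v,d,c),c
def save(n,im): cv2.imwrite('pics/'+n+'.png',im[...,::-1])
E
python3 - <<'E'
from h import *
for n in("scene","side"):
    im,d,P,c=cloud(n);save(n+'0',im)
    np.savez(n+'0.npz',im=im,d=d,P=P,**c)
    print(n,"cam at",-c["R"].T@c["t"],c["camera_matrix"][0,0])
    for k in("col_a_mid","short_a_mid","rack","vrest","groove0","slot0","tray_post","tray","solvent","jar","vialbox"):
        print(k,[(np.round(r["at"],3).tolist(),round(r["confidence"],2),proj(r["at"],c).astype(int).tolist()) for r in m.look_for(n,k)])
print(m.current_time())
E
```

```text
pics
scene cam at [ 1.24435438 -0.84937358  0.80819194] 472.9772982582344
col_a_mid [([0.529, -0.338, 0.007], 0.69, [206, 284]), ([0.616, 0.281, 0.03], 0.58, [368, 176])]
short_a_mid [([0.426, 0.288, 0.102], 0.66, [320, 139])]
rack [([0.478, 0.25, 0.049], 0.68, [327, 163])]
vrest [([0.352, -0.357, 0.054], 0.54, [148, 246])]
groove0 [([0.526, -0.34, 0.008], 0.8, [204, 284])]
slot0 [([0.652, -0.033, 0.076], 0.66, [320, 216])]
tray_post [([0.349, -0.357, 0.054], 0.24, [148, 246])]
tray [([0.65, -0.036, 0.08], 0.58, [319, 215])]
solvent [([0.633, 0.39, 0.1], 0.69, [391, 144]), ([0.48, 0.249, 0.051], 0.52, [327, 162]), ([0.528, -0.342, 0.011], 0.29, [204, 283])]
jar [([0.35, -0.358, 0.054], 0.57, [147, 246])]
vialbox [([0.616, 0.285, 0.028], 0.68, [369, 176])]
side cam at [-0.02884675  0.60971819  0.846945  ] 377.65432910026783
col_a_mid [([0.435, 0.238, 0.12], 0.69, [300, 249])]
short_a_mid [([0.415, 0.298, 0.102], 0.49, [287, 272]), ([0.529, -0.305, 0.01], 0.36, [400, 171])]
rack [([0.438, 0.321, 0.051], 0.67, [275, 284])]
vrest [([0.53, -0.304, 0.012], 0.89, [400, 170])]
groove0 [([0.53, -0.306, 0.009], 0.8, [400, 171])]
slot0 [([0.744, -0.029, 0.032], 0.7, [301, 172])]
tray_post [([0.744, -0.025, 0.03], 0.88, [300, 173]), ([0.628, 0.281, 0.024], 0.59, [245, 240])]
tray [([0.744, -0.023, 0.031], 0.61, [299, 173])]
solvent [([0.592, 0.432, 0.12], 0.66, [197, 255])]
jar [([0.436, 0.323, 0.051], 0.55, [275, 285])]
vialbox [([0.629, 0.283, 0.024], 0.64, [245, 240]), ([0.477, 0.313, 0.131], 0.26, [265, 253])]
1.2
```

View pics/scene0.png

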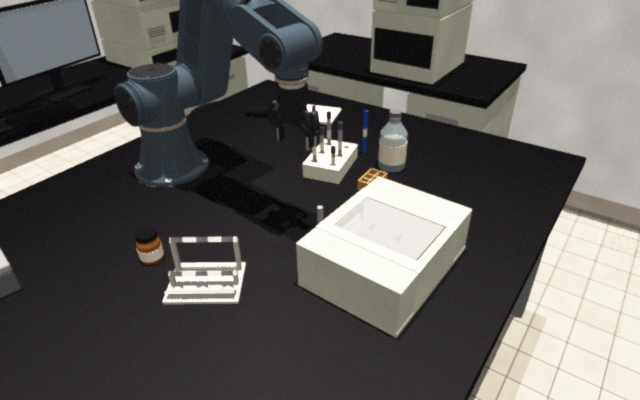

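View pics/side0.png

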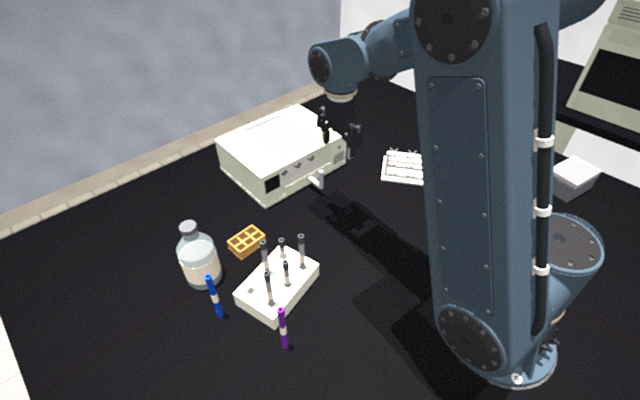

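Scene: the oven's handle post is at (320,215), close to the face, so the tray is shut and I must pull it out first. The V-rest is at (205,280), the rack with five grey columns at (330,160), and blue and purple look-alikes stand beside the rack at (365,130) and (313,115). In the side view the columns top out at (263,243), (281,240), (301,237), (286,264) and (267,272). The distractors there are blue (211,280) and purple (281,312). Next I'll measure from the depth clouds.

```bash
python3 - <<'E'
import numpy as np,cv2
for n in("scene","side"):
    f=np.load(n+'0.npz');P=f['P'];d=f['d']>0;im=f['im']
    print(n)
    def cl(mask,step=.004,minn=4,tag=''):
        Q=P[mask]
        if len(Q)==0: return
        g=np.floor((Q[:,:2]-[-.1,-.8])/step).astype(int)
        I=np.zeros((400,400),np.uint8);ok=(g>=0).all(1)&(g<400).all(1);I[g[ok,0],g[ok,1]]=1
        k,L=cv2.connectedComponents(cv2.dilate(I,np.ones((3,3),np.uint8)))
        lab=L[g[:,0].clip(0,399),g[:,1].clip(0,399)]
        for i in range(1,k):
            s=Q[(lab==i)&ok]
            if len(s)>=minn: print(tag,len(s),'med',np.median(s,0).round(3),'min',s.min(0).round(3),'max',s.max(0).round(3))
    reg=lambda x0,x1,y0,y1,z0,z1:d&(P[...,0]>x0)&(P[...,0]<x1)&(P[...,1]>y0)&(P[...,1]<y1)&(P[...,2]>z0)&(P[...,2]<z1)
    cl(reg(.3,.68,.1,.5,.07,.2),tag='cols')
    # rack top
    M=reg(.3,.6,.12,.42,.044,.056)
    r=cv2.minAreaRect(P[M][:,:2].astype(np.float32));print('racktop',r,P[M][:,2].mean())
    M=reg(.4,.68,-.2,.12,.01,.12); cl(M,tag='post')
    cl(reg(.68,.78,-.25,.25,.02,.125)&(P[...,0]<.76),tag='ovenface',minn=40)
    M=reg(.6,1.2,-.4,.4,.12,.15);r=cv2.minAreaRect(P[M][:,:2].astype(np.float32));print('oventop',r,P[M][:,2].mean())
    M=reg(.38,.7,-.5,-.2,.004,.016);r=cv2.minAreaRect(P[M][:,:2].astype(np.float32));print('vrbase',r,M.sum())
    cl(reg(.35,.7,-.5,-.15,.085,.14),tag='vposts')
    cl(reg(.2,.4,-.5,-.2,.02,.14),tag='jar')
    cl(reg(.1,.5,-.9,-.55,.02,.14),tag='other')
E
```

```text
scene
cols 23 med [0.324 0.384 0.155] min [0.312 0.376 0.144] max [0.332 0.394 0.162]
cols 129 med [0.41  0.356 0.129] min [0.396 0.347 0.07 ] max [0.418 0.369 0.173]
cols 89 med [0.425 0.293 0.11 ] min [0.411 0.284 0.072] max [0.431 0.307 0.142]
cols 70 med [0.441 0.231 0.096] min [0.428 0.221 0.07 ] max [0.447 0.239 0.142]
cols 124 med [0.487 0.307 0.126] min [0.475 0.3   0.07 ] max [0.492 0.315 0.173]
cols 112 med [0.496 0.45  0.121] min [0.487 0.441 0.07 ] max [0.503 0.465 0.163]
cols 64 med [0.501 0.245 0.099] min [0.49  0.24  0.071] max [0.51  0.253 0.117]
cols 909 med [0.634 0.396 0.127] min [0.58 0.37 0.07] max [0.668 0.444 0.2  ]
racktop ((0.49920129776000977, 0.3155392110347748), (0.22660662233829498, 0.2009461522102356), 14.898770332336426) 0.050347767172443075
post 100 med [ 0.649 -0.033  0.082] min [ 0.639 -0.039  0.045] max [ 0.654 -0.021  0.103]
ovenface 584 med [ 0.735 -0.21   0.074] min [ 0.705 -0.214  0.02 ] max [ 0.76  -0.205  0.125]
oventop ((0.8236876130104065, 0.09553614258766174), (0.3359178304672241, 0.6722328662872314), 10.332112312316895) 0.12945980514533442
[... 1183 characters left out ...]
25), (0.2764764726161957, 0.20578531920909882), 4.975072860717773) 0.0483634821357528
post 124 med [ 0.644 -0.022  0.054] min [ 0.635 -0.036  0.026] max [ 0.68  -0.018  0.101]
ovenface 1947 med [ 0.715 -0.008  0.051] min [ 0.681 -0.208  0.02 ] max [0.76  0.152 0.125]
oventop ((0.8223616480827332, 0.09834572672843933), (0.335703045129776, 0.6711542010307312), 10.17263126373291) 0.12697187742418303
vrbase ((0.567850649356842, -0.32744482159614563), (0.17829738557338715, 0.19798098504543304), 38.52682113647461) 757
vposts 174 med [ 0.518 -0.279  0.106] min [ 0.47  -0.316  0.086] max [ 0.56  -0.244  0.117]
other 528 med [ 0.12  -0.621  0.077] min [ 0.1   -0.733  0.02 ] max [ 0.154 -0.584  0.083]
```

```bash
python3 - <<'E'
from h import *
c=m.get_calibration("wrist");p=m.current_ee_pos();R=m.current_tcp_rot()
print("cam in tool",R.T@(-c["R"].T@c["t"]-p),"\n",(c["R"]@R).round(3),c["camera_matrix"][0,0]); print(R.round(3))
f=np.load('side0.npz');P=f['P'];d=f['d']>0
M=d&(P[...,2]>.03)&(P[...,2]<.12)&(P[...,0]>.66)&(P[...,0]<.8)&(abs(P[...,1])<.17)
Q=P[M]
for _ in range(6):
    a=np.linalg.lstsq(np.c_[Q[:,1],np.ones(len(Q))],Q[:,0],rcond=None)[0]
    r=Q[:,0]-np.c_[Q[:,1],np.ones(len(Q))]@a; Q=Q[abs(r)<max(.003,1.5*r.std())]
print("face x=a*y+b",a,len(Q),r.std(),Q.min(0),Q.max(0))
for n in("scene","side"):
    P=np.load(n+'0.npz')['P'];M=(P[...,2]>.055)&(P[...,2]<.11)&(P[...,0]>.6)&(P[...,0]<.67)&(abs(P[...,1]+.03)<.03)
    q=P[M];print(n,q.mean(0),q.min(0),q.max(0))
f=np.load('scene0.npz');P=f['P'];Z=P[...,2]
M=(Z>.125)&(Z<.135)&(P[...,0]>.6)&(P[...,1]<.22)&(P[...,1]>-.3)
print(cv2.minAreaRect(P[M][:,:2].astype(np.float32)))
E
```

```text
cam in tool [ 6.82248209e-02  8.10327456e-05 -1.42965043e-01] 
 [[-0.001  1.    -0.001]
 [-0.962 -0.001 -0.274]
 [-0.274  0.001  0.962]] 346.84738782089227
[[-0.  1.  0.]
 [ 1.  0.  0.]
 [ 0.  0. -1.]]
face x=a*y+b [0.03142803 0.71170224] 660 0.0024155172495393083 [ 0.7039351  -0.16989232  0.03008349] [0.7199939  0.1518465  0.11996746]
scene [ 0.64802418 -0.03189775  0.08166495] [ 0.63880113 -0.03862028  0.05689839] [ 0.65436186 -0.02113695  0.10277509]
side [ 0.64230091 -0.02277169  0.0802303 ] [ 0.63512259 -0.0331614   0.05501219] [ 0.6528516  -0.0177321   0.10082487]
((0.8458051681518555, -0.03399728238582611), (0.3639985918998718, 0.2739695906639099), 88.46451568603516)
```

```bash
python3 - <<'E'
from h import *
D=np.array([[1,0,0],[0,-1,0],[0,0,-1.]])
q=m.inverse_kinematics([.45,-.31,.42],D); print(q)
m.move_ptp([.45,-.31,.42],D)
im,d,P,c=cloud("wrist");save('w1',im);np.savez('w1.npz',im=im,d=d,P=P,**c)
E
```

```text
[-6.88428675e-01  2.22479595e-01  1.36749827e+00 -4.44089210e-16
  1.55161478e+00  8.82367652e-01]
```

View pics/w1.png

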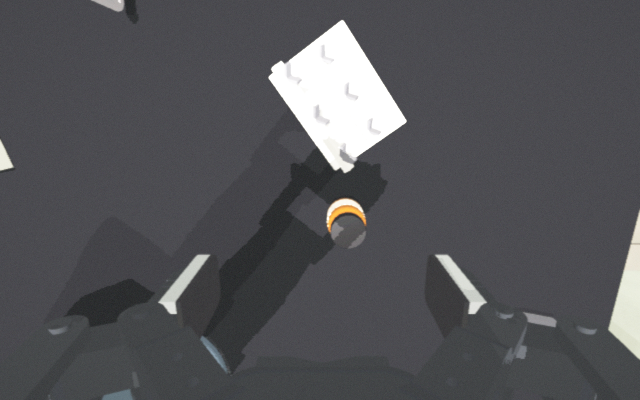

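The V-rest base is at (340,95), with its high-end bar running from (277,68) to (348,170). Its x axis points up and to the right in the picture, so yaw is negative. The jar stands just before it at (347,230).

```bash
cat >> h.py <<'E'
def fit_vrest(P,d,near=(.5,-.31)):
    """yaw, origin, from base-plate corners (z~10mm) and tall parts"""
    near=np.array(near)
    M=(d>0)&(P[...,2]>.004)&(P[...,2]<.13)&(np.hypot(P[...,0]-near[0],P[...,1]-near[1])<.14)
    if True:
        k,L,st,ce=cv2.connectedComponentsWithStats(M.astype(np.uint8))
        i=1+np.argmax([s[4] for s in st[1:]]);M=L==i
    B=M&(P[...,2]<.016);T=M&(P[...,2]>.1)
    r=cv2.minAreaRect(P[B][:,:2].astype(np.float32));t=P[T][:,:2]
    u,s,vt=np.linalg.svd(t-t.mean(0),full_matrices=False)
    n=np.array(r[0])-t.mean(0)
    bx=cv2.boxPoints(r);e=[bx[1]-bx[0],bx[2]-bx[1]];e=min(e,key=lambda v:abs(np.linalg.norm(v)-.135))
    e=e/np.linalg.norm(e); e=e if e@n>0 else -e
    return r,e,np.degrees(np.arctan2(e[1],e[0])),t.mean(0),vt[0],P[B][:,2].mean(),P[T]
E
python3 - <<'E'
from h import *
f=np.load('w1.npz');P=f['P']
r=fit_vrest(P,f['d']);print(*r[:6])
e=r[1];n=np.array([-e[1],e[0]])
M=(f['d']>0)&(np.hypot(P[...,0]-r[0][0][0],P[...,1]-r[0][0][1])<.12)
Q=P[M];x=(Q[:,:2]-r[0][0])@e;y=(Q[:,:2]-r[0][0])@n
for lo,hi in((.004,.016),(.016,.05),(.05,.06),(.06,.08),(.08,.1),(.1,.108),(.108,.115),(.115,.125)):
    s=(Q[:,2]>lo)&(Q[:,2]<hi)
    if s.sum(): print(lo,s.sum(),'x',x[s].min().round(3),x[s].max().round(3),'y',y[s].min().round(3),y[s].max().round(3),'med',np.median(x[s]).round(3),np.median(y[s]).round(3))
# top-down height map
H=np.zeros((200,240),np.float32)
gi=((x+.1)*1000).astype(int).clip(0,199);gj=((.12-y)*1000).astype(int).clip(0,239)
np.maximum.at(H,(199-gi,gj),Q[:,2]); H=cv2.dilate(H,np.ones((2,2)))
cv2.imwrite('pics/hm.png',cv2.resize(cv2.applyColorMap((H/.13*255).clip(0,255).astype(np.uint8),cv2.COLORMAP_JET),None,fx=2.5,fy=2.5,interpolation=0))
E
```

```text
((0.5226452946662903, -0.3360689878463745), (0.17620190978050232, 0.13520857691764832), 35.35786819458008) [ 0.5786814 -0.8155536] -54.642143 [ 0.50165571 -0.30047122] [-0.81525699 -0.57909934] 0.0105282838822156
0.004 5167 x -0.068 0.111 y -0.106 0.111 med -0.011 0.005
0.016 3161 x 0.001 0.061 y -0.081 0.081 med 0.042 0.005
0.05 468 x 0.005 0.025 y -0.079 0.079 med 0.014 0.004
0.06 1 x 0.017 0.017 y 0.013 0.013 med 0.017 0.013
0.08 2 x -0.038 -0.036 y 0.081 0.081 med -0.037 0.081
0.1 616 x -0.051 -0.029 y -0.08 0.08 med -0.041 0.006
0.108 1046 x -0.049 -0.026 y -0.08 0.08 med -0.043 0.004
0.115 205 x -0.04 -0.03 y -0.074 0.074 med -0.036 0.006
```

View pics/hm.png

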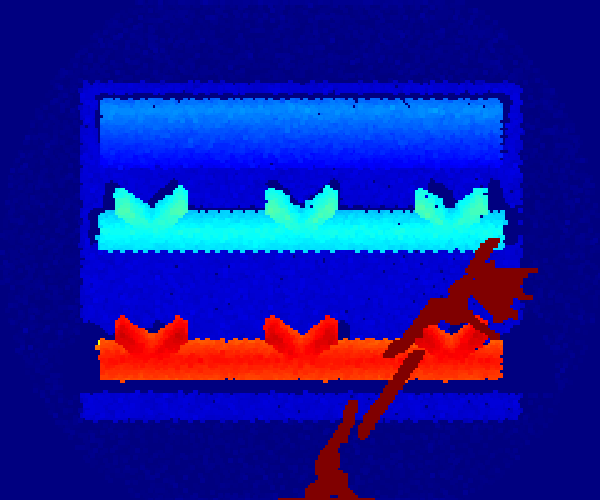

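```bash
cat >> h.py <<'E'
C50,S50=np.cos(np.radians(50)),np.sin(np.radians(50))
D=np.array([[1,0,0],[0,-1,0],[0,0,-1.]])
def rot(z,y):
    z=np.array(z,float);z/=np.linalg.norm(z);y=np.array(y,float);y-=z*(y@z);y/=np.linalg.norm(y)
    return np.c_[np.cross(y,z),y,z]
class V:  # V-rest frame from base centre + yaw
    def __init__(s,c,yaw):
        s.e=np.array([np.cos(yaw),np.sin(yaw),0]);s.n=np.array([-s.e[1],s.e[0],0]);s.o=np.r_[c,0]-.006*s.e
        s.gx=C50*s.e+np.array([0,0,-S50]);s.gz=S50*s.e+np.array([0,0,C50])
    def g(s,k): return s.o+(k-1)*.06*s.n+np.array([0,0,.085])
def tray(yaw=np.radians(-1.65),oc=np.array([.8455,-.034])):
    x=np.array([np.cos(yaw),np.sin(yaw),0]);y=np.array([-x[1],x[0],0])
    return x,y,np.r_[oc,0]-x*(.135+.095)+np.array([0,0,.055]),np.r_[oc,0]-x*(.135+.066)+np.array([0,0,.08])
E
python3 - <<'E'
from h import *
f=np.load('scene0.npz');r=fit_vrest(f['P'],f['d'],(.522,-.336));print(r[0],r[2],r[3])
v=V([.5226,-.3361],np.radians(-54.64));print([v.g(k).round(3) for k in range(3)])
ik=lambda p,R:m.inverse_kinematics(p,R)
sh=lambda q:None if q is None else np.round(q,2).tolist()
for sgn in(1,-1):
  R=rot(v.gx,sgn*v.n)
  for k in range(3):
    a=v.g(k)-.049*v.gx
    print('place',sgn,k,sh(ik(a,R)),sh(ik(a+.06*v.gz,R)),sh(ik(a+.1*v.gz-.05*v.gx,R)))
for sgn in(1,-1):
  for ph in(0,15,25,35,50):
    p=np.radians(ph);z=-np.cos(p)*v.gz+np.sin(p)*v.gx
    R=rot(z,sgn*v.n);print('regrip',sgn,ph,[sh(ik(v.g(k)+.019*z,R)) is not None and sh(ik(v.g(k)-.08*z,R)) is not None for k in range(3)],sh(ik(v.g(1)+.019*z,R)))
x,y,s1,post=tray();print(s1,post)
for sgn in(1,-1):
  for ph in(0,15,25,35,50):
    p=np.radians(ph);z=np.array([0,0,-1])*np.cos(p)+np.sin(p)*x
    R=rot(z,sgn*y);print('tray',sgn,ph,[sh(ik(s1+(k-1)*.06*y+.019*z,R)) is not None and sh(ik(s1+(k-1)*.06*y+.019*z+[0,0,.12],R)) is not None for k in range(3)],sh(ik(s1+.019*z,R)))
for cx,cy in((.407,.359),(.436,.235),(.483,.311)):
  for R in(D,rot([0,0,-1],[1,0,0])): print('rack',sh(ik([cx,cy,.139],R)),sh(ik([cx,cy,.36],R)))
R=rot([0,0,-1],y)
print('post',sh(ik(post-[0,0,.019],R)),sh(ik(post-[0,0,.019]-.19*x,R)),sh(ik(post-[0,0,.019]-.19*x,rot([0,0,-1],-y))))
print(m.current_time())
E
```

```text
((0.5057860016822815, -0.31191349029541016), (0.17853249609470367, 0.19596031308174133), 36.59132385253906) -143.40866 [ 0.50076258 -0.30406827]
[array([ 0.47 , -0.366,  0.085]), array([ 0.519, -0.331,  0.085]), array([ 0.568, -0.296,  0.085])]
place 1 0 [-0.63, 0.4, 2.14, 4.41, 0.21, 0.56] [-0.66, 0.37, 2.02, -1.2, 0.2, -0.15] [-0.66, 0.26, 1.97, -0.69, 0.29, -0.68]
place 1 1 [-0.5, 0.43, 2.07, 4.69, 0.29, 0.38] [-0.54, 0.41, 1.95, -1.15, 0.29, -0.12] [-0.54, 0.3, 1.91, -0.78, 0.37, -0.5]
place 1 2 [-0.38, 0.48, 1.98, -1.4, 0.36, 0.27] [-0.43, 0.46, 1.87, -1.08, 0.37, -0.1] [-0.43, 0.36, 1.83, -0.82, 0.46, -0.39]
place -1 0 [-0.63, 0.4, 2.14, 4.41, 0.21, -2.58] None [-0.66, 0.26, 1.97, -0.69, 0.29, 2.46]
place -1 1 [-0.5, 0.43, 2.07, 4.69, 0.29, -2.76] None [-0.54, 0.3, 1.91, -0.78, 0.37, 2.64]
place -1 2 None None [-0.43, 0.36, 1.83, -0.82, 0.46, 2.75]
regrip 1 0 [True, True, True] [-0.72, 1.08, 1.0, 0.19, 1.92, -1.35]
regrip 1 15 [True, True, True] [-0.7, 0.94, 1.18, 0.14, 1.62, -1.35]
regrip 1 25 [True, True, True] [-0.69, 0.85, 1.29, 0.11, 1.42, -1.35]
regrip 1 35 [True, True, T
[... 1094 characters left out ...]
True] [-0.15, 0.62, 1.98, 2.39, 0.1, -0.92]
tray -1 50 [True, True, True] [-0.16, 0.68, 2.09, 2.94, 0.51, -1.48]
rack [0.64, 0.45, 1.76, -0.0, 0.93, 2.21] [0.64, 0.24, 1.49, -0.0, 1.42, 2.21]
rack [0.64, 0.45, 1.76, -0.0, 0.93, 0.64] [0.64, 0.24, 1.49, -0.0, 1.42, 0.64]
rack [0.4, 0.38, 1.88, -0.0, 0.89, 1.97] [0.4, 0.14, 1.6, -0.0, 1.4, 1.97]
rack [0.4, 0.38, 1.88, -0.0, 0.89, 0.4] [0.4, 0.14, 1.6, -0.0, 1.4, 0.4]
rack [0.49, 0.5, 1.67, -0.0, 0.97, 2.06] [0.49, 0.3, 1.41, -0.0, 1.44, 2.06]
rack [0.49, 0.5, 1.67, -0.0, 0.97, 0.49] [0.49, 0.3, 1.41, -0.0, 1.44, 0.49]
post [-0.12, 0.72, 1.51, -0.0, 0.92, -1.66] [-0.15, 0.46, 2.02, -0.0, 0.66, -1.69] [-0.15, 0.46, 2.02, -0.0, 0.66, 1.45]
2.6583
```

```bash
python3 - <<'E'
from h import *
v=V([.5226,-.3361],np.radians(-54.64))
sh=lambda q:None if q is None else np.round(q,2).tolist()
ik=m.inverse_kinematics
for dl in(-25,-15,15,20,25):
  d=np.radians(dl);z=np.cos(d)*v.gx-np.sin(d)*v.gz;R=rot(z,v.n)
  for k in range(3):
    a=v.g(k)-.069*v.gx+.019*z
    print('place',dl,k,sh(ik(a,R)),sh(ik(a+.12*v.gz-.02*v.gx,R)))
  for cx,cy in((.407,.359),(.436,.235),(.483,.311)):
   for ha in(0,):
    b=np.arctan2(cy,cx)+ha;h=np.array([np.cos(b),np.sin(b),0]);zz=-np.cos(d)*np.array([0,0,1])+np.sin(d)*h
    R2=rot(zz,np.cross(h,[0,0,1]));p=np.array([cx,cy,.159])+.019*zz
    print('  rack',sh(ik(p,R2)),sh(ik(p+[0,0,.22],R2)))
E
```

```text
place -25 0 [-0.57, 0.56, 2.29, 3.6, 0.87, 1.43] [-0.64, 0.39, 2.11, 3.71, 0.54, 1.21]
place -25 1 [-0.42, 0.58, 2.21, 3.8, 0.84, 1.34] [-0.51, 0.43, 2.04, 3.94, 0.57, 1.05]
place -25 2 [-0.3, 0.61, 2.12, 3.99, 0.83, 1.23] [-0.4, 0.48, 1.95, 4.14, 0.6, 0.92]
  rack [0.65, 0.65, 1.48, -0.03, 1.45, 1.51] [0.65, 0.46, 1.24, -0.03, 1.88, 1.5]
  rack [0.42, 0.57, 1.62, -0.03, 1.39, 1.51] [0.42, 0.36, 1.38, -0.03, 1.84, 1.49]
  rack [0.5, 0.7, 1.38, -0.03, 1.5, 1.51] [0.5, 0.52, 1.13, -0.03, 1.92, 1.5]
place -15 0 [-0.59, 0.47, 2.25, 3.7, 0.57, 1.3] [-0.66, 0.35, 2.04, 4.08, 0.3, 0.83]
place -15 1 [-0.45, 0.5, 2.17, 3.95, 0.58, 1.16] [-0.53, 0.39, 1.97, 4.35, 0.37, 0.63]
place -15 2 [-0.33, 0.54, 2.08, 4.18, 0.59, 1.01] [-0.42, 0.43, 1.89, 4.56, 0.43, 0.5]
  rack [0.65, 0.56, 1.59, -0.02, 1.25, 1.5] [0.65, 0.37, 1.33, -0.02, 1.7, 1.49]
  rack [0.41, 0.49, 1.72, -0.02, 1.2, 1.5] [0.41, 0.27, 1.46, -0.02, 1.67, 1.49]
  rack [0.5, 0.62, 1.49, -0.02, 1.29, 1.51] [0.5, 0.43, 1.24, -0.02, 1.73, 1.5]
place 15 0 [-0.67, 0.39, 2.0, -0.36, 0.35, -0.98] [-0.71, 0.36, 1.75, -0.18, 0.61, -1.2]
place 15
[... 728 characters left out ...]
62, 0.08, 1.71, 0.04, 1.01, 1.45]
  rack [0.38, 0.27, 2.09, 0.09, 0.44, 1.38] [0.38, -0.02, 1.81, 0.05, 1.0, 1.44]
  rack [0.48, 0.39, 1.9, 0.07, 0.5, 1.42] [0.48, 0.14, 1.64, 0.04, 1.01, 1.46]
place 25 0 [-0.69, 0.42, 1.9, -0.12, 0.57, -1.21] [-0.73, 0.41, 1.63, -0.08, 0.84, -1.3]
place 25 1 [-0.58, 0.46, 1.84, -0.17, 0.61, -1.07] [-0.63, 0.45, 1.58, -0.11, 0.87, -1.19]
place 25 2 [-0.48, 0.5, 1.76, -0.2, 0.65, -0.95] [-0.54, 0.5, 1.5, -0.13, 0.91, -1.08]
  rack [0.62, 0.33, 2.03, 0.13, 0.35, 1.35] [0.62, 0.04, 1.77, 0.06, 0.9, 1.44]
  rack [0.38, 0.25, 2.14, 0.16, 0.32, 1.31] [0.38, -0.06, 1.87, 0.06, 0.9, 1.42]
  rack [0.47, 0.37, 1.95, 0.11, 0.38, 1.38] [0.47, 0.11, 1.7, 0.05, 0.9, 1.45]
```

```bash
python3 - <<'E'
from h import *
x,y,s1,post=tray();R=rot([0,0,-1],y);g=post-[0,0,.019]
m.set_gripper(.6,40)
m.move_ptp(g+[0,0,.12],R); m.move_l(g,max_speed=.15)
m.set_gripper(0.0,40);print('w',m.current_grip_width(),m.current_force())
m.move_l(g-.191*x,max_speed=.1);print(m.current_force(),m.current_ee_pos(),m.current_grip_width())
m.set_gripper(.6);m.move_l(g-.19*x+[0,0,.15],max_speed=.3)
Dr=rot([0,0,-1],[.54,-.84,0])
m.move_ptp([.36,.24,.33],Dr)
im,d,P,c=cloud("wrist");save('w2',im);np.savez('w2.npz',im=im,d=d,P=P,**c)
for r in m.look_for("wrist","col_a_mid"): print(r)
M=(d>0)&(P[...,2]>.085)&(P[...,2]<.19)
k,L,st,ce=cv2.connectedComponentsWithStats(M.astype(np.uint8))
for i in range(1,k):
    if st[i][4]<20: continue
    q=P[L==i];t=q[q[:,2]>q[:,2].max()-.012]
    print(st[i][4],ce[i].round(),'top',q[:,2].max().round(3),t.mean(0).round(4),t.min(0).round(3),t.max(0).round(3))
im,d,P,c=cloud("scene");np.savez('scene1.npz',im=im,d=d,P=P,**c)
q=P[(P[...,2]>.06)&(P[...,2]<.11)&(P[...,0]>.4)&(P[...,0]<.5)&(abs(P[...,1])<.05)];print('post out',q.mean(0),m.current_time())
E
```

```text
w 0.1729865263062787 [-1.16442782  4.50313708  5.57887664]
[ 7.26043523 10.33097053  0.90443802] [ 0.45570258 -0.0222326   0.06180939] 0.1778996439725755
{'at': [0.5741, -0.0016, 0.0221], 'confidence': 0.7}
{'at': [0.4343, 0.238, 0.1706], 'confidence': 0.6}
498 [330.  14.] top 0.173 [0.4828 0.3088 0.1694] [0.478 0.303 0.161] [0.49  0.317 0.173]
294 [391.  44.] top 0.118 [0.4995 0.2485 0.115 ] [0.492 0.241 0.107] [0.508 0.256 0.118]
591 [239.  59.] top 0.172 [0.4087 0.3572 0.1695] [0.401 0.35  0.16 ] [0.416 0.366 0.172]
238 [307.  85.] top 0.143 [0.4232 0.2957 0.1404] [0.416 0.288 0.134] [0.431 0.303 0.143]
386 [372. 108.] top 0.173 [0.4378 0.2342 0.1701] [0.43  0.226 0.161] [0.446 0.241 0.173]
662 [171. 121.] top 0.162 [0.3254 0.3869 0.1589] [0.317 0.381 0.151] [0.332 0.396 0.162]
264 [558. 217.] top 0.102 [ 0.457  -0.0213  0.0986] [ 0.449 -0.032  0.09 ] [ 0.465 -0.015  0.102]
post out [ 0.45923119 -0.02586832  0.08299707] 12.6
```

View pics/w2.png

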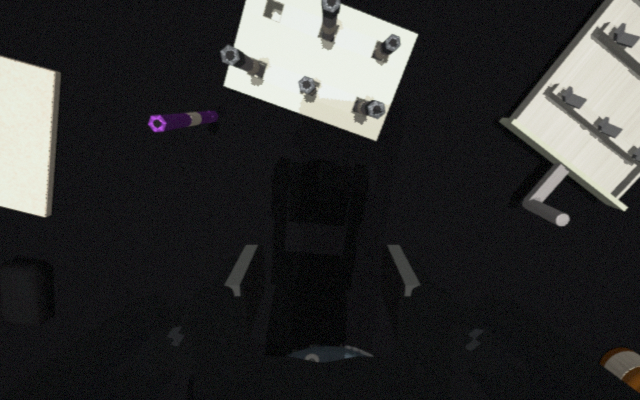

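The rack holds long columns at (239,59), (372,108) and (330,14), with tops at 170 mm. The short ones, at (307,85) and (391,44), top out at 140 and 115 mm. The purple look-alike is at (157,122) and the blue one is out of this view. The tray is out. I'm picking the three 170 mm columns.

```bash
cat >> h.py <<'E'
DL=np.radians(15);Z=np.array([0,0,1.])
def vscene(near=(.522,-.336),d_im=None):
    im,d,P,c=cloud("scene") if d_im is None else d_im
    M=(im.min(-1)>110)&(d>0)&(abs(P[...,2]-.010)<.008)&(np.hypot(P[...,0]-near[0],P[...,1]-near[1])<.15)
    r=cv2.minAreaRect(P[M][:,:2].astype(np.float32));return np.r_[r[0],sorted(r[1]),r[2]],M.sum()
def pick(cx,cy,top=.170):
    b=np.arctan2(cy,cx);h=np.array([np.cos(b),np.sin(b),0]);z=-np.cos(DL)*Z+np.sin(DL)*h
    R=rot(z,np.cross(h,Z));p=np.array([cx,cy,top-.011])+.019*z
    m.set_gripper(.5,60);m.move_ptp(p-.10*z,R);m.move_l(p,max_speed=.12)
    m.set_gripper(0,60);w=m.current_grip_width()
    m.move_l(p+[0,0,.06],max_speed=.08);m.move_l(p+[0,0,.22],max_speed=.25)
    return w,m.current_grip_width(),m.current_force()
def place(k,v,gap=.003):
    z=np.cos(DL)*v.gx-np.sin(DL)*v.gz;R=rot(z,v.n)
    a=v.g(k)-(.069+gap)*v.gx+.019*z
    pre=a+.10*v.gz-.01*v.gx
    m.move_ptp(pre+[0,0,.10],R);m.move_l(pre,max_speed=.2)
    m.move_l(a+.015*v.gz,max_speed=.1);f0=m.current_force()
    m.move_l(a+.001*v.gz,max_speed=.03);f1=m.current_force()
    m.set_gripper(.45);m.dwell(.3)
    m.move_l(a-.09*z,max_speed=.2);return f0,f1
def lookv(p=(.45,-.31,.42),near=(.522,-.336),name=None):
    m.move_ptp(p,D);im,d,P,c=cloud("wrist")
    if name:save(name,im);np.savez(name+'.npz',im=im,d=d,P=P,**c)
    r=fit_vrest(P,d,near);return r,P,d,im
E
python3 - <<'E'
from h import *
for n in("scene0","scene1"):
    f=np.load(n+'.npz');print(vscene(d_im=(f['im'],f['d'],f['P'],f)))
v=V([.5226,-.3361],np.radians(-54.64))
print(pick(.437,.2345));print(vscene())
print(place(0,v))
r,P,d,im=lookv(name='w3');print(r[:5],m.current_time())
E
```

```text
(array([ 0.51359022, -0.3336848 ,  0.14980961,  0.19033091, 35.38896179]), np.int64(2114))
(array([ 0.51365024, -0.33340526,  0.14974762,  0.18930617, 35.50558472]), np.int64(2031))
(0.15723092686041698, 0.15502480085873738, array([ 0.07613285, -0.24051662, -2.97916133]))
(array([ 0.5134213 , -0.33443293,  0.14979462,  0.19158937, 35.16014862]), np.int64(2026))
(array([-0.16456112,  0.03924012, -1.15313853]), array([ 0.82599131, -1.10864787, -0.85848532]))
(((0.522636890411377, -0.3361411988735199), (0.17622613906860352, 0.13506880402565002), 35.398677825927734), array([ 0.5792623 , -0.81514114], dtype=float32), np.float32(-54.601322), array([ 0.50174878, -0.30291828]), array([-0.78224532, -0.62297051])) 24.0917
```

View pics/w3.png

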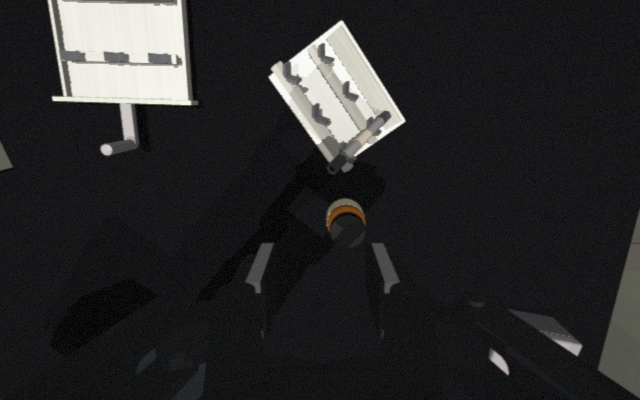

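The first column lies in groove 0, from (335,167) to (387,117), and the V-rest hasn't moved. I'll do the next two, stopping if the V-rest shifts.

```bash
python3 - <<'E'
from h import *
v=V([.5226,-.3361],np.radians(-54.62));ref=vscene()[0]
for k,c in((1,(.483,.310)),(2,(.4075,.3575))):
    print(pick(*c));s=vscene()[0];print(s)
    if np.hypot(*(s-[.5135,-.3338,0,0,0])[:2])>.004 or abs(s[4]-35.3)>2: print("MOVED");break
    print(place(k,v))
else:
    r,P,d,im=lookv(name='w4');print(r[:5])
print(m.current_time())
E
```

```text
(0.1563073873384391, 0.15586978679848018, array([ 0.46159439, -0.90521121, -0.89747827]))
[ 0.51401544 -0.33404532  0.14768101  0.19005299 35.90559769]
(array([-0.27039441,  1.06819498, -1.34930212]), array([ 4.40735272, -0.39098283, -0.59907815]))
(0.15077072807007547, 0.1494826018706635, array([ 0.29324371,  0.2623547 , -0.87659561]))
[ 0.49982265 -0.31474888  0.19023898  0.19523054 35.3049736 ]
MOVED
41.1333
```

```bash
python3 - <<'E'
from h import *
im,d,P,c=cloud("scene");f=np.load('scene0.npz')
a=np.hstack([f['im'][190:340,100:300],im[190:340,100:300]])
save('cmp',cv2.resize(a,None,fx=2,fy=2))
E
```

```text
(no output)
```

View pics/cmp.png

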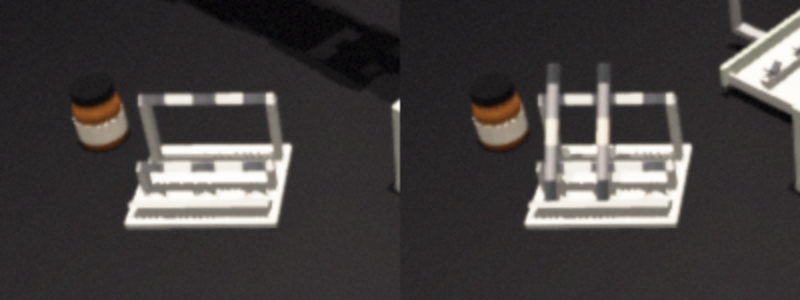

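The base corners haven't moved: they sit at (127,225) and (291,147) in both halves. It was a false alarm from the detector, so I'm placing the third column.

```bash
python3 - <<'E'
from h import *
v=V([.5226,-.3361],np.radians(-54.62))
print(place(2,v))
r,P,d,im=lookv(name='w4');print(r[:5])
print(m.current_time())
E
```

```text
(array([ 0.27160952, -0.13955395, -0.501623  ]), array([ 1.59625299,  1.39958953, -0.85125993]))
(((0.5226174592971802, -0.3360721468925476), (0.1760198324918747, 0.13514956831932068), 35.42591094970703), array([ 0.5796498, -0.8148657], dtype=float32), np.float32(-54.57408), array([ 0.50519597, -0.30535426]), array([-0.8160838 , -0.57793359]))
48.7
```

View pics/w4.png

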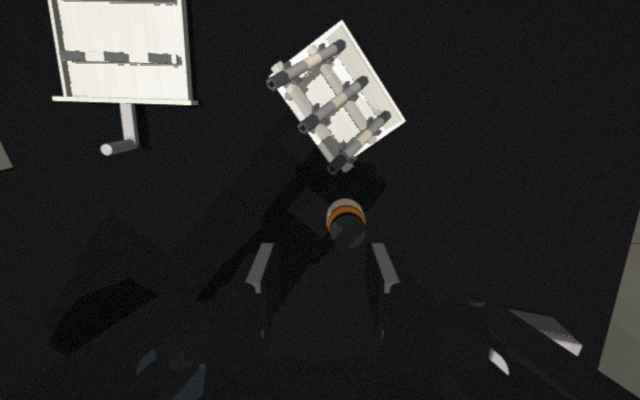

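All three long columns rest in their grooves: (308,65), (333,105) and (360,142). The base fit hasn't changed. Next I'll check the column axes against the model and measure the tray's prongs.

```bash
python3 - <<'E'
from h import *
v=V([.5226,-.3361],np.radians(-54.6))
f=np.load('w4.npz');P=f['P'][f['d']>0]
for k in range(3):
    q=P-v.g(k);a=np.c_[q@v.gx,q@v.n,q@v.gz];s=(abs(a[:,1])<.012)&(a[:,2]>0)&(a[:,2]<.02)&(abs(a[:,0])<.1);a=a[s]
    lo=a[a[:,0]<-.03];hi=a[a[:,0]>.02]
    print(k,len(a),'x',np.percentile(a[:,0],[1,99]).round(4),'y',np.median(lo[:,1]).round(4),np.median(hi[:,1]).round(4),'ztop',np.percentile(lo[:,2],90).round(4),np.percentile(hi[:,2],90).round(4))
m.move_ptp([.53,-.03,.36],D)
im,d,P,c=cloud("wrist");save('w5',im);np.savez('w5.npz',im=im,d=d,P=P,**c)
x,y,s1,post=tray();q=P-s1;a=np.stack([q@x,q@y,q[...,2]],-1)
H=np.zeros((260,240),np.float32);ok=(d>0)&(a[...,2]<.02)&(abs(a[...,0])<.13)&(abs(a[...,1])<.12)
b=a[ok];np.maximum.at(H,((.13-b[:,0])*1000).astype(int).clip(0,259)*0+((.13-b[:,0])*1000).astype(int).clip(0,259) if 0 else (((.13-b[:,0])*1000).astype(int).clip(0,259),((.12-b[:,1])*1000).astype(int).clip(0,239)),b[:,2]+.06)
cv2.imwrite('pics/hm2.png',cv2.resize(cv2.applyColorMap((H/.08*255).clip(0,255).astype(np.uint8),cv2.COLORMAP_JET),None,fx=2.2,fy=2.2,interpolation=0))
t=b[(b[:,2]>-.008)&(b[:,2]<.008)&(abs(b[:,0])<.06)]
for sx in(-.04,.04):
  for k in(-1,0,1):
    s=t[(abs(t[:,0]-sx)<.015)&(abs(t[:,1]-.06*k)<.028)]
    print(sx,k,len(s),s.min(0).round(4) if len(s) else'',s.max(0).round(4) if len(s) else'')
fl=b[(abs(b[:,0])<.025)&(abs(b[:,1])<.09)];print('floor z',np.median(fl[:,2])+.055)
fp=b[(b[:,0]<-.085)&(b[:,2]>-.02)];print('front panel',fp.min(0),fp.max(0),np.median(fp,0))
print(m.current_time())
E
```

```text
0 1029 x [-0.0813  0.0839] y 0.0017 0.0007 ztop 0.0072 0.0143
1 1100 x [-0.0812  0.0839] y 0.0006 0.0002 ztop 0.0074 0.0146
2 1211 x [-0.0813  0.0838] y -0.0006 -0.001 ztop 0.0072 0.0145
-0.04 -1 196 [-0.0434 -0.0757 -0.008 ] [-0.0315 -0.0475  0.0032]
-0.04 0 195 [-0.0434 -0.0151 -0.008 ] [-0.0313  0.0116  0.0034]
-0.04 1 187 [-0.043   0.0445 -0.008 ] [-0.0312  0.0724  0.0031]
0.04 -1 238 [ 0.0364 -0.0755 -0.008 ] [ 0.0489 -0.0474  0.0042]
0.04 0 225 [ 0.0365 -0.0149 -0.0078] [0.0487 0.0118 0.0029]
0.04 1 222 [ 0.0367  0.045  -0.008 ] [0.0487 0.0717 0.0039]
floor z 0.024479180090143934
front panel [-0.12996828 -0.09935827 -0.01996662] [-0.08515588  0.09664365 -0.00428638] [-0.09520598 -0.00138991 -0.00769337]
49.8917
```

View pics/hm2.png

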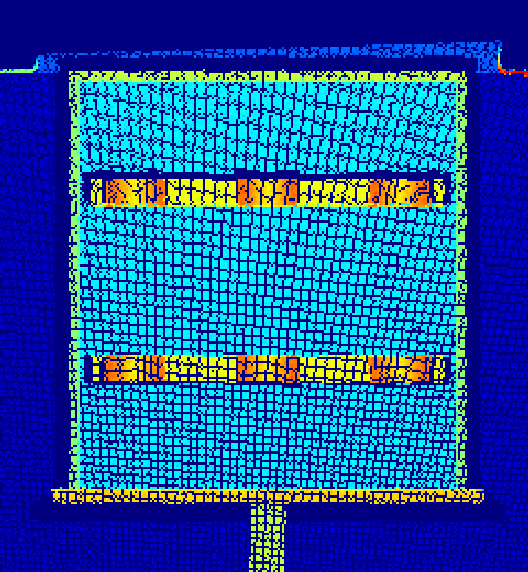

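The tray prong centres show the slots are 2.7 mm further in and 1.6 mm to the right of my estimate. The floor is at 24 mm and the panel is 95 mm in front, both as stated. The columns lie within 1.2 mm of the model, foot on the stop. I'm transferring the first one.

```bash
cat >> h.py <<'E'
def regrip(k,v):
    z=-v.gz;R=rot(z,v.n);p=v.g(k)+.019*z
    m.set_gripper(.5,60);m.move_ptp(p-.12*z,R);m.move_l(p,max_speed=.12);f=m.current_force()
    m.set_gripper(0,60);w=m.current_grip_width()
    m.move_l(p-.03*z,max_speed=.06);m.move_l(p-.12*z+[0,0,.08],max_speed=.2);return f,w,m.current_grip_width()
def stow(k):
    x,y,s,_=tray();s=s+.0027*x-.0016*y+(k-1)*.06*y;R=rot(-Z,y);p=s-.019*Z
    m.move_ptp(p+.2*Z,R);m.move_l(p+.03*Z,max_speed=.2);f0=m.current_force()
    m.move_l(p+.0008*Z,max_speed=.04);f1=m.current_force()
    m.set_gripper(.5);m.dwell(.2);m.move_l(p+.15*Z,max_speed=.2);return f0,f1
def fresh_v(near=(.5226,-.3361),name=None):
    r=lookv(near=near,name=name)[0];c,a=r[0][0],float(r[2]);print('vrest',np.round(c,4),np.round(np.sort(r[0][1]),3),round(a,2))
    if abs(np.sort(r[0][1])-[.135,.176]).max()>.004 : raise SystemExit("bad fit")
    return V(c,np.radians(a))
E
python3 - <<'E'
from h import *
v=fresh_v();print(regrip(2,v));print(stow(2))
v=fresh_v(name='w6');print(m.current_time())
E
```

```text
vrest [ 0.5226 -0.3361] [0.135 0.176] -54.71
(array([ 0.5091559 , -0.26886187, -0.11314057]), 0.1376586009361278, 0.13960438994736296)
(array([ 0.2102448 , -0.23379014, -1.1446301 ]), array([ 0.18774366,  6.77789741, 16.04157379]))
vrest [ 0.5224 -0.3362] [0.135 0.176] -54.59
63.2417
```

View pics/w6.png

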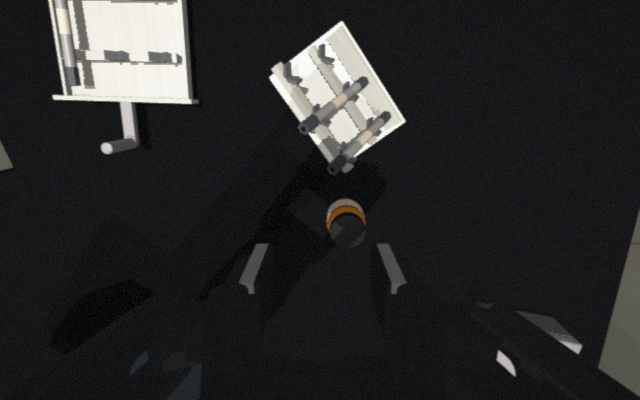

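Slot 2 holds its column, at (66,45), and the V-rest hasn't moved. I felt a 16 N seating force there, so I'll let go 2 mm higher for the other two.

```bash
sed -i 's/p+.0008\*Z/p+.0025*Z/' h.py; python3 - <<'E'
from h import *
v=fresh_v();print(regrip(1,v));print(stow(1))
v=fresh_v();print(regrip(0,v));print(stow(0))
m.move_ptp([.53,-.03,.36],D)
im,d,P,c=cloud("wrist");save('w7',im)
x,y,s1,_=tray();s1=s1+.0027*x-.0016*y;Q=P[d>0]
for k in range(3):
    q=Q-s1-(k-1)*.06*y;a=np.c_[q@x,q@y,q[:,2]];a=a[(abs(a[:,1])<.012)&(a[:,2]>.0)&(a[:,2]<.03)&(abs(a[:,0])<.1)]
    e=[np.median(a[abs(a[:,0]-t)<.01],0).round(4)[1:] for t in(-.05,.05)]
    print(k,len(a),np.percentile(a[:,0],[1,99]).round(4),*e,np.percentile(a[:,2],95).round(4))
print(m.current_time())
E
```

```text
vrest [ 0.5223 -0.3362] [0.135 0.176] -54.57
(array([ 0.3532132 , -0.05540681, -0.217791  ]), 0.14270313496624204, 0.14384940832760587)
(array([ 1.33494949,  0.23381293, -1.60151475]), array([ 0.54173945,  5.34809874, 10.18523144]))
vrest [ 0.5219 -0.3364] [0.135 0.176] -54.47
(array([-0.02402676,  0.42980567,  0.26156471]), 0.14260323097486052, 0.141251818549317)
(array([-0.88467127,  0.86310402, -1.51026919]), array([-0.45007268,  5.20002761,  8.63421105]))
0 1764 [-0.0783  0.0785] [0.001  0.0062] [0.0008 0.0059] 0.0086
1 1762 [-0.077   0.0798] [0.0001 0.006 ] [0.0001 0.0059] 0.0083
2 1726 [-0.0748  0.082 ] [-0.0003  0.006 ] [-0.0004  0.0058] 0.0083
88.4083
```

View pics/w7.png

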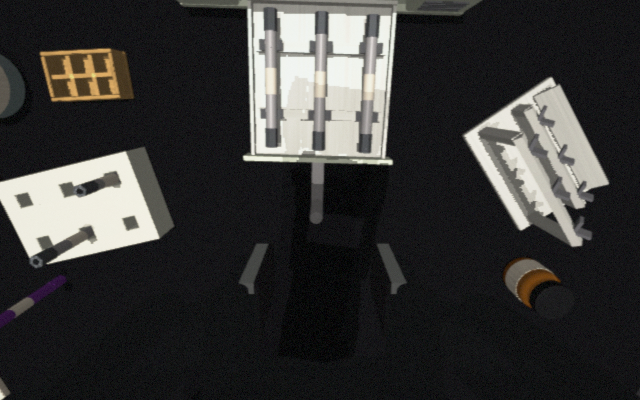

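All three lie level in the slots: (271,75), (321,75) and (369,75). They are centred to 0, 1.4 and 3.6 mm. I'll shift the slot 2 column back, check that the tray stayed put, then shut it.

```bash
python3 - <<'E'
from h import *
x,y,s1,post=tray();s1=s1+.0027*x-.0016*y
def view():
    m.move_ptp([.53,-.03,.36],D)
    im,d,P,c=cloud("wrist");Q=P[d>0]
    q=Q-s1;a=np.c_[q@x,q@y,q[:,2]];fp=a[(abs(a[:,0]+.095)<.012)&(abs(a[:,1])<.09)&(abs(a[:,1])>.02)&(a[:,2]>-.012)&(a[:,2]<0)];print('panel x',np.median(fp,0),len(fp))
    for k in range(3):
        b=a-[0,(k-1)*.06,0];b=b[(abs(b[:,1])<.012)&(b[:,2]>.0)&(b[:,2]<.03)&(abs(b[:,0])<.1)]
        print(k,np.percentile(b[:,0],[1,99]).mean().round(4),np.median(b,0).round(4))
view()
R=rot(-Z,y);p=s1+.06*y-.019*Z
m.move_ptp(p+.12*Z,R);m.set_gripper(.5,60);m.move_l(p+.001*Z,max_speed=.12);m.set_gripper(0,60)
m.move_l(p+.012*Z,max_speed=.05);m.move_l(p+.012*Z-.0036*x,max_speed=.03);m.move_l(p+.0035*Z-.0036*x,max_speed=.03);print(m.current_force())
m.set_gripper(.5);m.dwell(.2);m.move_l(p+.15*Z,max_speed=.2)
view();print(m.current_time())
E
```

```text
panel x [-0.09271021 -0.02076167 -0.00679392] 548
0 0.0 [0.0066 0.0008 0.0063]
1 0.0015 [0.0094 0.0001 0.0062]
2 0.0037 [ 0.0111 -0.0005  0.0061]
[1.09489527 4.83993811 3.07982285]
panel x [-0.09232245  0.02012892 -0.00682443] 548
0 0.0003 [0.0069 0.0009 0.0063]
1 0.0019 [0.0093 0.0001 0.0063]
2 -0.0003 [ 0.0087 -0.0006  0.0061]
98.1167
```

```bash
python3 - <<'E'
from h import *
x,y,s1,post=tray();s1=s1+.0027*x-.0016*y
im,d,P,c=cloud("wrist")
for P,d in((np.load('w5.npz')['P'],np.load('w5.npz')['d']),(P,d)):
    q=P[d>0]-s1;a=np.c_[q@x,q@y,q[:,2]];fp=a[(abs(a[:,0]+.095)<.012)&(abs(a[:,1])<.09)&(abs(a[:,1])>.02)&(a[:,2]>-.012)&(a[:,2]<0)];print(np.median(fp,0))
    t=a[(a[:,2]>-.012)&(a[:,2]<.006)&(abs(abs(a[:,1])-.03)<.009)]
    for sx in(-.04,.04): s=t[abs(t[:,0]-sx)<.015];print(sx,len(s),s[:,0].min(),s[:,0].max())
    t=a[(a[:,2]>-.02)&(abs(abs(abs(a[:,1])-.03)-.0155)<.004)&(a[:,2]<.005)]
    for sx in(-.04,.04): s=t[abs(t[:,0]-sx)<.015];print(' ',sx,len(s),np.percentile(s[:,0],[2,98]).mean() if len(s) else '')
E
```

```text
[-0.09753649  0.02047066 -0.00686365]
-0.04 228 -0.045971560243862786 -0.0343437386784524
0.04 251 0.0337828461247484 0.045983978487212286
  -0.04 264 -0.03994060603668756
  0.04 342 0.0397482471165729
[-0.09236369  0.02014458 -0.00680273]
-0.04 234 -0.04043627124954524 -0.0287495316905804
0.04 276 0.039095291724111136 0.051415688727275394
  -0.04 267 -0.03468249416287467
  0.04 346 0.04502476003776082
```

The tray has crept in by 5.3 mm since I pulled it out, so the columns sit 3.5–5.5 mm off in their slots. I'll pull it fully out again, re-measure, and re-centre each column against the slots as measured.

```bash
cat >> h.py <<'E'
def measure():
    x,y,s,_=tray();s=s+.0027*x-.0016*y
    m.move_ptp([.53,-.03,.36],D);im,d,P,c=cloud("wrist");q=P[d>0]-s;a=np.c_[q@x,q@y,q[:,2]]
    t=a[(a[:,2]>-.02)&(abs(abs(abs(a[:,1])-.03)-.0155)<.004)&(a[:,2]<.005)]
    off=np.mean([np.percentile(t[abs(t[:,0]-sx)<.015][:,0],[2,98]).mean() for sx in(-.04,.04)])
    cs=[]
    for k in range(3):
        b=a-[0,(k-1)*.06,0];b=b[(abs(b[:,1])<.012)&(b[:,2]>.0)&(b[:,2]<.03)&(abs(b[:,0])<.1)]
        cs.append(np.percentile(b[:,0],[1,99]).mean()-off)
    print('tray shift',round(off,4),'cols rel slots',np.round(cs,4));return off,cs,im
def nudge(k,off,dx):
    x,y,s,_=tray();s=s+(.0027+off)*x-.0016*y+(k-1)*.06*y;R=rot(-Z,y);p=s-.019*Z
    m.set_gripper(.5,60);m.move_ptp(p+.12*Z,R);m.move_l(p+.002*Z,max_speed=.12);m.set_gripper(0,60)
    m.move_l(p+.014*Z,max_speed=.05);m.move_l(p+.014*Z+dx*x,max_speed=.03);m.move_l(p+.005*Z+dx*x,max_speed=.03);f=m.current_force()
    m.set_gripper(.5);m.dwell(.2);m.move_l(p+.15*Z+dx*x,max_speed=.2);return f
E
python3 - <<'E'
from h import *
x,y,s1,post=tray();R=rot([0,0,-1],y);g=post-[0,0,.019]-.185*x
m.move_ptp(g+[0,0,.12],R);m.move_l(g);m.set_gripper(0,40)
m.move_l(g-.007*x,max_speed=.03);print(m.current_force(),m.current_ee_pos());m.dwell(.3);print(m.current_force())
m.set_gripper(.5);m.dwell(.1);m.move_l(g-.006*x+[0,0,.15],max_speed=.2)
off,cs,_=measure()
if abs(off)<.003:
    for k in(2,): print(nudge(k,off,-cs[k]))
    measure()
print(m.current_time())
E
```

```text
[ 8.71816975  9.65224742 -3.95894981] [ 0.45484135 -0.0221924   0.06185415]
[ 9.72048334  8.72160183 -4.18533905]
tray shift -0.0001 cols rel slots [-0.0048 -0.0036 -0.0053]
[0.85324265 3.32025046 0.68761893]
tray shift 0.0003 cols rel slots [-0.0052 -0.0036 -0.0006]
116.35
```

The tray is fully out against its stop again, and slot 2 is centred. I'll do the other two now.

```bash
python3 - <<'E'
from h import *
print(nudge(1,.0002,.0038),nudge(0,.0002,.005));off,cs,im=measure();print(m.current_time())
E
```

```text
[ 1.07977119  3.92513775 -0.18543858] [ 1.18134278  4.19900858 -0.44017944]
tray shift 0.0006 cols rel slots [-0.0003 -0.0003 -0.0008]
130.7583
```

```bash
python3 - <<'E'
from h import *
x,y,s1,post=tray();R=rot([0,0,-1],y);g=post-[0,0,.019]+.002*x
m.set_gripper(.5,40);m.move_ptp(g-.19*x+[0,0,.12],R);m.move_l(g-.19*x);m.set_gripper(0,40)
m.move_l(g-.02*x,max_speed=.07);print(m.current_force())
m.move_l(g,max_speed=.02);f=m.current_force();print(f,m.current_ee_pos())
e=0
while f[0]>-8 and e<.006:
    e+=.001;m.move_l(g+e*x,max_speed=.02);f=m.current_force();print(e,f.round(1))
m.set_gripper(.5);m.dwell(.2);m.move_l(g+[0,0,.15],max_speed=.2)
m.move_ptp([.40,-.03,.36],D)
im,d,P,c=cloud("wrist");save('w8',im)
q=P[(d>0)&(P[...,2]>.06)&(P[...,2]<.105)&(abs(P[...,0]-.645)<.025)&(abs(P[...,1]+.028)<.025)];print('post',q.mean(0),q.min(0),q.max(0))
for n in("scene","side"):
    im,d,P,c=cloud(n);save(n+'9',im)
    q=P[(P[...,2]>.055)&(P[...,2]<.11)&(abs(P[...,0]-.64)<.03)&(abs(P[...,1]+.03)<.03)];print(n,q.mean(0))
print(m.current_time())
E
```

```text
[-0.84807897  5.46282092  5.66969048]
[-4.53690283  4.08037454  8.13426285] [ 0.64639309 -0.02770897  0.06185092]
0.001 [-11.4   5.   12.7]<stdin>:12: RuntimeWarning: Mean of empty slice.
  ret = um.true_divide(
Traceback (most recent call last):
ValueError: zero-size array to reduction operation minimum which has no identity
```

```bash
python3 - <<'E'
from h import *
for n in("scene","side"):
    im,d,P,c=cloud(n);save(n+'9',im)
    for PP in(np.load(n+'0.npz')['P'],P):
        q=PP[(PP[...,2]>.055)&(PP[...,2]<.11)&(abs(PP[...,0]-.64)<.04)&(abs(PP[...,1]+.03)<.03)];print(n,len(q),np.median(q,0).round(4),np.percentile(q[:,0],[2,98]).round(4))
print(m.current_time())
E
```

```text
scene 95 [ 0.6487 -0.033   0.0828] [0.6392 0.6538]
scene 96 [ 0.6491 -0.0329  0.083 ] [0.641  0.6546]
side 61 [ 0.6419 -0.0219  0.0801] [0.6355 0.6517]
side 60 [ 0.6425 -0.0225  0.0817] [0.6359 0.6511]
143.0917
```

View pics/scene9.png

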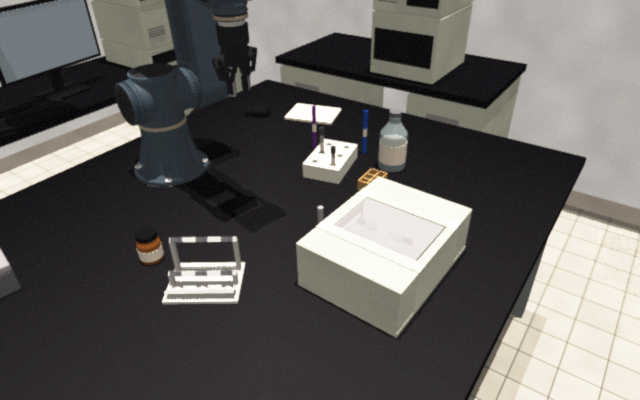

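View pics/side9.png

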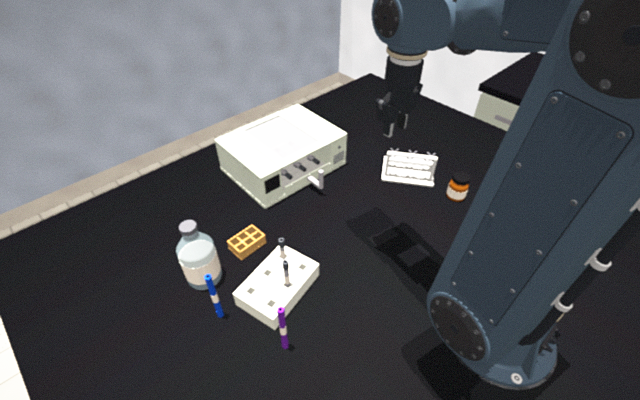

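The tray is shut: the post is at (320,215) again, within 0.6 mm of its starting place. The shorts are still in the rack, at (281,243) and (286,268) in the side view. The V-rest is empty, the bystanders and look-alikes are where they were, and the robot is clear of everything.

```bash
python3 -c "
from h import *
m.sign_off();print(m.current_time())"
```

```text
the job is handed in; nothing more can be done
the job is handed in; nothing more can be done
```

The job is done and handed in, at about 143 s. I pulled the tray out, stood all three long columns in the V-rest together, moved each into its own tray slot, and pushed the tray shut.

**Last checks**
- **Columns in the tray:** before shutting, they lay level and were centred to within 0.3, 0.3 and 0.8 mm. I did not measure them again once they were inside the oven.
- **Tray shut:** it reached its stop at 11 N, and the post is back within 0.6 mm of where it started, as seen by both fixed cameras.
- **Everything else:** in the last pictures both short columns are in the rack, and the bottle, jar, vial box and the blue and purple look-alikes look undisturbed. The V-rest was never knocked far; its fit moved by less than 1 mm up to the last re-grip.

**What went wrong or disagreed**
- **Tray creep:** the tray crept in 5.3 mm while I was loading it. A 3.6 mm shift I gave one column before noticing was therefore wrong. I pulled the tray fully out again and re-centred all three columns.
- **False alarm:** a rough check reported the V-rest as moved, but a picture comparison and a fresh fit showed it had not.
- **Seating force:** one column met its slot with 16 N, so I let go slightly higher for the rest.
- **Failed reading:** my last wrist-camera measurement of the post found no points, so I used the two fixed cameras instead.

I viewed 12 pictures in all.

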